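# Switch on the guarded extraction blower with the hooked rod

### The job

Switch on the dust-extraction blower: take the hooked rod from its wooden rest, reach over the yellow guard with it, hook the red T-handled isolator lever from behind and draw it towards you, past its detent, until it comes up against its adjustable stop screw; bed the contacts there with a steady pull of about 12 N for one second. Only the rod may touch the lever, more than 20 N breaks its brittle handle, and do not lean hard on the guard. Then lay the rod back in both notches of its rest, hook hanging down, let go of it, and leave everything else on the bench where it is.

Things in the scene. Friction and masses are not known exactly. Their poses are not given: they have to be found in the camera images.
- isolator_lever (a joint): Angle (rad) of the blower's stiff isolator lever: 0 = off, leaning 0.42 away from the robot (to blower +x), growing towards the robot. On = against its hard, adjustable stop screw, met anywhere from 0.58 to 0.86, differently each time. Starts at 0 to 0.10. Pull needed at the T-bar: about 3 N, up to 6 N over a spring detent at 0.19 to 0.37, then 1 to 3 N. Stays where left.
- lever_bar (a point): Centre of the lever's red T-bar, 75 mm from the hinge: a round bar 13 mm thick, 49 mm long, along the blower's y axis; brittle (20 N at most). It is 124 mm high at value 0, 130 mm at 0.42, 124 mm at 0.84. Behind it (blower's +x) 70 mm are free, and below it 25 mm or more down to the switch box and the stop screw's bracket (top 94 mm, in front).
- lever_hinge (a point): The lever's hinge, 55 mm above the bench, axis level along the blower's y. With the lever at value q the T-bar's centre is at blower x = 75 mm x sin(0.42 - q), z = 55 + 75 mm x cos(0.42 - q).
- blower: Dust-extraction blower, fixed, place and yaw vary. Origin: on the bench under the lever's hinge; x away from the robot, y left, z up; the lever swings in the plane y = 0. Base plate 255 x 290 mm. Grey switch box under the lever: 86 x 58 mm, top 73 mm high. Motor and green fan at x 35 to 165, y 45 to 190 mm, outlet pipe up to z 350 mm. Nothing taller than the box stands behind the lever.
- guard: The blower's fixed guard, yellow 14 mm tube frame and clear panels, top edge 145 mm above the bench; origin and axes as blower. Front at x = -80 mm (faces -87 and -73) from y = -78 to +188 mm, side wings from both its ends back to x = +15 mm; open at the top and back.
- hook_rod: Hooked rod, about 160 g. Wooden handle, flat-sided: x -75 to +45 mm, 22 mm wide (y), 28 mm high (z); then an 8 mm steel rod along +x, bent straight down at x = +165 mm, its leg ending 79 mm below the handle's centre line. Origin: the grip, on the handle's centre line. x to the hook, z up. Centre of mass about 35 mm ahead. Starts lying in its rest.
- hook_tip (a point): Centre of the round tip (radius 4 mm) at the lower end of the rod's bent leg: (165, 0, -75) mm in the rod's frame.
- rod_rest: Wooden rest of the rod, fixed, place and yaw vary. Base 190 x 90 x 14 mm, two uprights 14 mm thick, 70 mm wide: at x = -60 mm (28 mm notch for the handle, top 113 mm) and x = +92 mm (14 mm notch for the steel rod, top 117 mm), notches flared 3 mm a side; 138 mm free between them. Origin on the bench under the grip; x along the rod to the hook, z up.
- rest_seat (a point): The point of the rest, 105 mm above the bench, where the rod's origin lies when the rod is in both notches; the rod's x axis then runs along the rest's.
- thread_spool_red: Bystander: wooden spool with red thread, 40 mm wide, 55 mm high, left of the blower. Origin under its centre.
- thread_spool_cream: Bystander: wooden spool with cream thread, 40 mm wide, 55 mm high, left of the blower. Origin under its centre.
- edge_dye_bottle: Bystander: brown bottle with a black cap, 44 mm wide, 97 mm high, left of the blower. Origin under its centre.
- edge_wheel: Bystander: small wooden-handled edge wheel, 99 x 108 x 28 mm, lying at the bench's front edge in front of the blower.
- bone_folder: Bystander: flat pale bone folder, 62 x 144 x 4 mm, lying in front of the blower.
- eyelet_tin: Bystander: small open tin of brass eyelets, 50 mm wide, 17 mm high, at the front right.
- oilstone: Bystander: dark grey sharpening stone, 71 x 113 x 22 mm, at the back right.
- beeswax_cake: Bystander: yellow cake of beeswax, 44 x 52 x 18 mm, at the front right.

How it is judged (in metres and radians):
On the way, in this order (a step that is already met when the one before it is completed fails the run):
1. The rod is lifted clear of its rest (height (world z) of hook_rod above 0.14 m), for 0.1 s.
2. The hook stands behind the T-bar, over the guard (x of hook_tip in the frame of blower above 0 m and y of hook_tip in the frame of blower between -0.03 and 0.03 m and height (world z) of hook_tip below 0.125 m and contact force between hook_rod and isolator_lever above 0.5 N), for 0.1 s.
3. The lever is on its stop and held against it with a steady pull between 9 and 16 N (value of joint isolator_lever above 0.56 rad and contact force between hook_rod and isolator_lever between 9 and 16 N), for 0.8 s.
At the end, for the whole second after the job is handed in: The lever is left on, past its detent (above 0.56 rad; its stop is at 0.58 to 0.86); the rod lies still and released in both notches of its rest, hook hanging down (20 mm along, 7 mm across, about 7 mm in height, 0.08 rad) (value of joint isolator_lever above 0.56 rad and x of hook_rod in the frame of rod_rest between -0.025 and 0.02 m and y of hook_rod in the frame of rod_rest between -0.007 and 0.007 m and z of hook_rod in the frame of rod_rest between 0.097 and 0.111 m and x of hook_tip in the frame of rod_rest above 0.12 m and angle between the x axis of hook_rod and the x axis of rod_rest, either way round below 0.08 rad and angle between hook_rod's own z axis and vertical below 0.2 rad and linear speed of hook_rod below 0.02 m/s and contact force between hook_rod and the fingers below 0.1 N); the robot touches nothing.
It fails at once if The rod loads the lever with more than 20 N (contact force between hook_rod and isolator_lever above 20 N).
It fails at once if The robot touches the lever itself (contact force between any of the fingers, the arm and isolator_lever above 0.3 N).
It fails at once if The guard is leaned on with more than 15 N (contact force between guard and anything else above 15 N).
It fails at once if A bystander is moved by more than 15 mm (distance of any of thread_spool_red, thread_spool_cream, edge_dye_bottle, edge_wheel, bone_folder, eyelet_tin, oilstone, beeswax_cake from where it was at the start of the episode above 0.015 m).
It also fails if it takes over 64 s, if anything falls off the work surface, if the arm or the gripper's body presses on something with over 40 N, if the wrist force passes 120 N, or if a joint passes its speed limit or range.

### The arm

A 6-joint arm with a two-finger parallel gripper is mounted at the origin on a cart in front of the work surface, level with it; the furniture and walls round the work are solid. World frame = base frame: x ahead of the robot, y to its left, z up, the work surface at z = 0. Lengths are in mm, angles in rad, forces in N, time in s.
With the tool pointing down it reaches from about 350 to 850 mm from the base axis. Payload 8.1 kg.
Tool frame: the origin (TCP) lies midway between the tips of the shut fingers; the grasp point (between the pads) lies 19 mm behind it (arm.grip_point_offset is the distance from the TCP to the grasp point, in mm); z points along the fingers, y is the line along which they close (so a half turn about z gives the same grasp; the last joint's range is limited). The gripper opens to 93 mm and grips with 3 to 60 N. Pads are 15 mm wide; open, the fingers measure 128 mm over their backs; the gripper's body (75 mm by 188 mm) begins 65 mm behind the grasp point.
Start: joints at [-1.392, 0.13, 1.488, -0, 1.523, -0.085], TCP at [156.471, -579.242, 195.735] pointing down, gripper open.
Joint ranges: [-2.96, 2.96], [-0.89, 2.26], [0.02, 2.5], [-1.34, 4.48], [0, 2.73], [-2.66, 2.66]. Speed limits (rad/s): [2.39, 2.39, 2.79, 3.14, 3.14, 3.14].

### API

Orientations are given as a rotation vector (axis times angle).
In Python, from workcell import arm, optics gives the robot as it stands. The module is installed in compiled form; this text tells all that it offers.
- The arm moves only by the tool servo_tool, never from a script. Its argument "targets" is one flat list of numbers, 5 for each row, row after row: the shift along the tool's x, y, z in a scale on which 1.0 is 0.8 m, then the turn about the tool's z in shares of pi rad (1.0 is pi rad), then the finger opening in m, from 0 to 0.093. A call has 1 to 20 rows; each row is the pose to reach, as a shift and turn from the pose commanded when the call began, along the tool's axes at that moment; what a row does not reach only later rows make up. A row lasts 1/12 s, in which the tool goes at most 41.7 mm and 7.16 degrees, less where a joint would pass 70% of its speed; a pose out of reach is approached as far as the arm can. A shift or turn number past 1, either way, is cut back to 1. A call with a gripper value outside its range is refused whole. The fingers move at their own pace and stop on an object; "squeeze" is the grip in N (left out, the last holds). Time passes only in rows, so rows that repeat a pose let the fingers close. It gives the time, the measured TCP pose, the force, the opening and the grip force at its end, in the units of the state.
- arm.get_state(): the state, without advancing time (a new reading comes with each control period).
- optics.grab_frame(name): name is "side" or "top" or "wrist"; returns the picture (400x640x3 uint8, red, green, blue); there is no depth.
- optics.calibration(name): a dict with "vfov" (degrees; the focal length in pixels is half the picture's height over the tangent of half this angle, whatever the lens; pixels are square), "cx", "cy" (the principal point, pixels), "k1" (the pictures are not rectified: a ray, as slopes to the right and down, at radius r is drawn at 1 + k1 r^2 times it, then the intrinsics apply), "camera_from_world" (4x4, takes a point from world to camera coordinates). Camera axes: x right, y down, z forward; pixel columns grow to the right and rows downward; lengths in mm; the calibration is good to about 2 mm. A picture is of the moment at which its call begins: read the wrist's pose just before it. calibration takes no time and is no camera call; for the wrist camera it gives the pose at the moment of the call.
- arm.sign_off(): hands the job in; it is judged then, once.
The state is a dict: "clock": time; "joint_pos": joint angles; "qd": joint speeds; "tau": joint torques, N m; "ee_pos": TCP position; "tool_rot": TCP orientation; "ft_force": force on the tool from outside, world axes, zero at the start; "moment": the same for the moment, N m; "width": finger opening in mm; "finger_force": force on a finger pad.
Only numpy, scipy, OpenCV 4.12 (cv2) and the standard library are available. Lean on these libraries where they do the work, as an engineer would, in place of code of your own. Each camera call takes 0.05 s, during which the arm holds its last target. There are 200 camera calls.

## Working session

There is one attempt and no reset: what is moved stays moved. The work goes in short steps, Python scripts to look and compute and a tool call to move; the robot and the scene stay as the last step left them, time stands still between calls to the robot, and variables do not carry over. Pictures are saved under pics/ and viewed, at most 10 in all, crops included, and the job is handed in when it is done.

Besides the shell and the picture viewer there is one more tool, called as name(argument=value, ...) on one line, values as JSON. servo_tool: Moves the arm, as the interface text tells. Its arguments: {"type":"object","properties":{"targets":{"type":"array"},"squeeze":{"type":"number"}},"required":["targets"]}

```bash
mkdir -p pics; python3 - <<'E'
from workcell import arm, optics
import cv2, numpy as np
for n in ("top","side"):
    cv2.imwrite(f"pics/{n}0.png",optics.grab_frame(n)[:,:,::-1])
    c=optics.calibration(n);print(n,c)
s=arm.get_state();print(s)
print(arm.grip_point_offset)
E
```

```text
top {'vfov': 44.27268084093872, 'cx': 308.7780436240938, 'cy': 209.46839726143287, 'k1': -0.12117645658054761, 'camera_from_world': array([[-1.82922837e-02, -9.99811434e-01,  6.51830973e-03,
         4.27656121e+01],
       [-9.75253689e-01,  1.64055587e-02, -2.20479251e-01,
         5.63591385e+02],
       [ 2.20330740e-01, -1.03900746e-02, -9.75369884e-01,
         1.66070280e+03],
       [ 0.00000000e+00,  0.00000000e+00,  0.00000000e+00,
         1.00000000e+00]])}
side {'vfov': 57.36293328920542, 'cx': 315.91435178052933, 'cy': 206.51906475157574, 'k1': -0.022358401342089246, 'camera_from_world': array([[-9.09857829e-01, -4.14493001e-01,  1.88223966e-02,
         5.37333606e+02],
       [-2.07740337e-01,  4.15805934e-01, -8.85409159e-01,
         1.74623137e+02],
       [ 3.59169435e-01, -8.09506626e-01, -4.64431200e-01,
         1.10446063e+03],
       [ 0.00000000e+00,  0.00000000e+00,  0.00000000e+00,
         1.00000000e+00]])}
{'clock': 0.1, 'joint_pos': array([-1.39240488e+00,  1.31079480e-01,  1.48917524e+00,  6.28124075e-06,
        1.52299535e+00, -8.54393820e-02]), 'qd': array([ 0.00054991, -0.00317946, -0.0024486 ,  0.00060153,  0.00019708,
       -0.00098398]), 'tau': array([-6.23159958e-04, -5.61339784e+01, -4.93098557e+01,  7.68932118e-02,
        2.90900655e-02, -6.79544587e-05]), 'ee_pos': array([ 156.37134034, -578.69339419,  194.79339056]), 'tool_rot': array([-3.11265632e+00, -4.13005312e-01,  1.11051824e-04]), 'ft_force': array([-0.67083502,  0.37747328,  0.02415618]), 'moment': array([-0.0394208 ,  0.0059138 , -0.00876836]), 'finger_force': 0.0, 'width': 92.96455264040492}
18.8
```

View pics/top0.png

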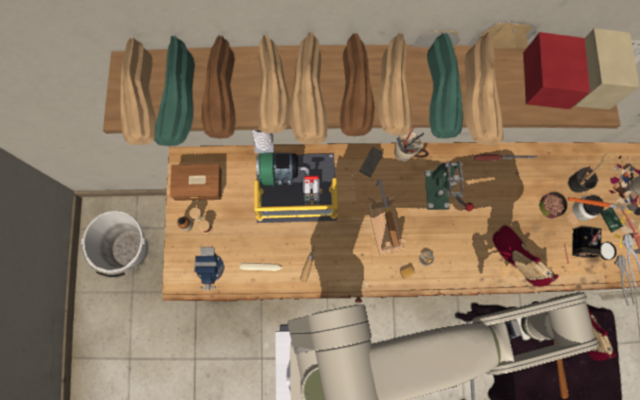

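View pics/side0.png

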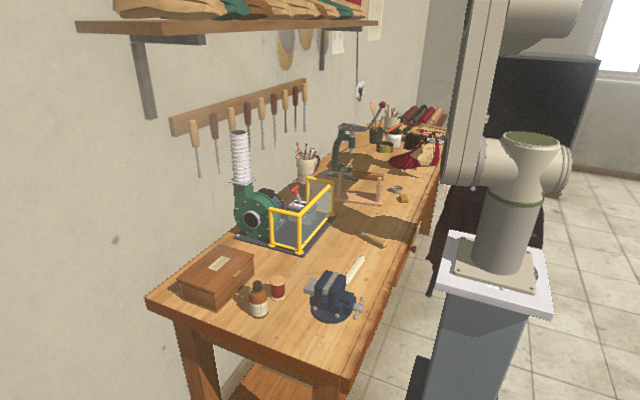

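The top view shows the blower near (295,190), with its guard front at row ~213. The rod and rest are near (388,225). I'll zoom in.

```bash
python3 - <<'E'
import cv2
a=cv2.imread("pics/top0.png")[145:295,245:445]
cv2.imwrite("pics/topc.png",cv2.resize(a,None,fx=4,fy=4,interpolation=cv2.INTER_CUBIC))
a=cv2.imread("pics/side0.png")[150:270,230:390]
cv2.imwrite("pics/sidec.png",cv2.resize(a,None,fx=5,fy=5,interpolation=cv2.INTER_CUBIC))
E
```

```text
(no output)
```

View pics/topc.png

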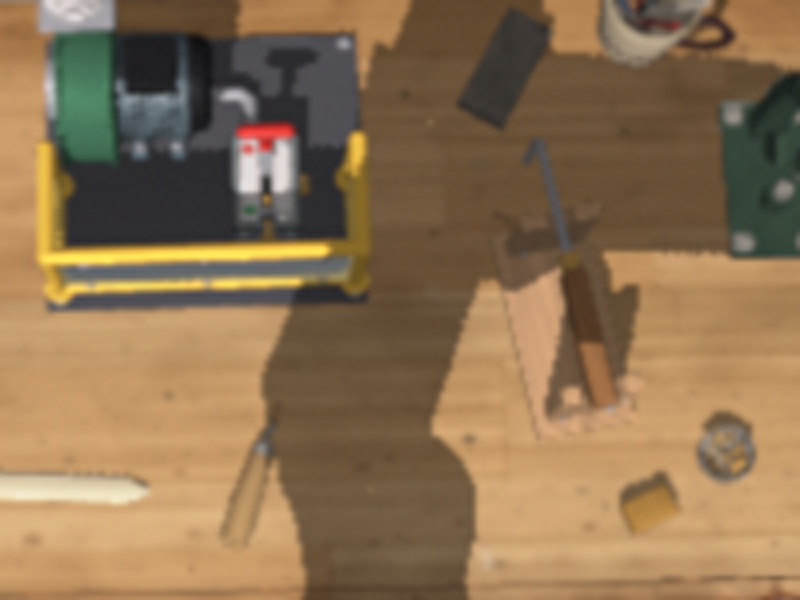

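View pics/sidec.png

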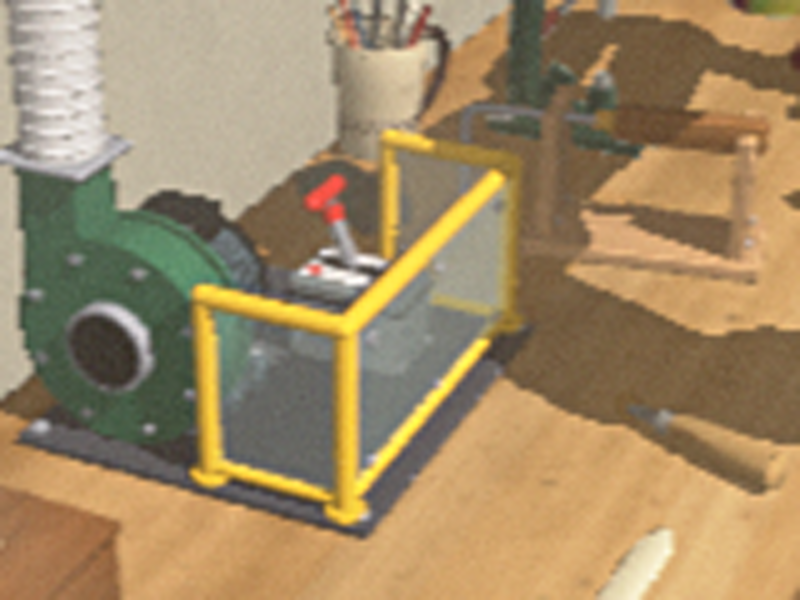

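```bash
cat > h.py <<'E'
import numpy as np
from scipy.optimize import least_squares
from workcell import arm, optics
def proj(c,P):
    P=np.atleast_2d(P); T=c["camera_from_world"]; X=P@T[:3,:3].T+T[:3,3]
    s=X[:,:2]/X[:,2:]; r2=(s**2).sum(1,keepdims=True); s=s*(1+c["k1"]*r2)
    f=200/np.tan(np.radians(c["vfov"])/2)
    return s*f+[c["cx"],c["cy"]]
def place(p,L):
    L=np.atleast_2d(np.array(L,float)); c,s=np.cos(p[2]),np.sin(p[2])
    return L@np.array([[c,-s,0],[s,c,0],[0,0,1]]).T+[p[0],p[1],0]
def bar(q,y=0): return [75*np.sin(.42-q),y,55+75*np.cos(.42-q)]
E
cat > fit.py <<'E'
from h import *
ct,cs=optics.calibration("top"),optics.calibration("side")
T=lambda a:(np.array(a,float)+.5)/4-.5+[245,145]
S=lambda a:(np.array(a,float)+.5)/5-.5+[230,150]
G=[[-80,181,138],[-80,-71,138],[10,181,138],[10,-71,138]]
gt=T([[46,256],[360,247],[46,150],[358,138]]); gs=S([[346,325],[510,163],[204,292],[390,138]])
def res(p):
    B=[bar(p[3],24),bar(p[3],-24)]; L=place(p,G+B)
    t=np.vstack([gt,T([[239,133],[294,129]])]); s=np.vstack([gs,S([[341,184],[312,199]])])
    return np.hstack([(proj(ct,L)-t),(proj(cs,L)-s)]).ravel()
r=least_squares(res,[700,100,0,.05],loss="soft_l1");print(r.x);print(res(r.x).reshape(-1,4).round(1))
R=[[165,0,105],[45,0,105+10],[-75,0,119]]
def res2(p):
    L=place(p,R)
    return np.hstack([proj(ct,L)-T([[537,142],[570,258],[604,405]]),proj(cs,L)-S([[470,112],[600,115],[768,128]])]).ravel()
r=least_squares(res2,[600,-150,0],loss="soft_l1");print(r.x);print(res2(r.x).reshape(-1,4).round(1))
E
python3 fit.py
```

```text
[637.28266237  23.46133659  56.55829686  44.0578767 ]
[[ 1.9 -0.7  0.1 -0.7]
 [-1.5 -0.4 -0.8  0.5]
 [ 1.8 -0.1  1.9 -0.4]
 [-2.   1.  -0.   0.9]
 [-0.3 -0.3 -6.2  4.2]
 [-0.1  0.3  5.9 -4.1]]
[ 4.96674009e+02 -2.40854504e+02  1.78278501e-01]
[[-0.3 -1.1 -0.9 -1.3]
 [-0.2  2.4  3.  -0.8]
 [-0.3 -0.4  0.3 -0.9]]
```

```bash
sed -i 's/\[\[341,184\],\[312,199\]\]/[[312,199],[341,184]]/; s/,181,/,188,/g; s/,-71,/,-78,/g' fit.py; python3 fit.py
```

```text
[6.37960869e+02 2.32447623e+01 1.59743858e-02 8.88985939e-02]
[[ 0.  -0.5 -0.7  0.3]
 [ 0.8 -0.8 -0.2 -0.4]
 [-0.2  0.1  0.9  0.6]
 [ 0.1  0.7  0.5  0.2]
 [-0.3 -0.2 -0.3  1.1]
 [-0.1  0.3  0.1 -1.1]]
[ 4.96674009e+02 -2.40854504e+02  1.78278501e-01]
[[-0.3 -1.1 -0.9 -1.3]
 [-0.2  2.4  3.  -0.8]
 [-0.3 -0.4  0.3 -0.9]]
```

```bash
cat >> h.py <<'E'
from scipy.spatial.transform import Rotation as Ro
def go(x,y,z,yaw):
    s=arm.get_state(); R=Ro.from_rotvec(s["tool_rot"]).as_matrix()
    d=R.T@(np.array([x,y,z])-s["ee_pos"])/1000; y0=np.arctan2(R[1,0],R[0,0])
    print("t",round(s["clock"],2),"tcp",s["ee_pos"].round(1),"yaw",y0.round(4),"tilt",R[:,2].round(4),"shift",d.round(4),"turn",round(y0-yaw,4),"F",s["ft_force"].round(2),"w",s["width"].round(1))
E
python3 - <<'E'
from h import *
c=optics.calibration("wrist");s=arm.get_state();R=Ro.from_rotvec(s["tool_rot"]).as_matrix()
T=c["camera_from_world"];C=-T[:3,:3].T@T[:3,3]
print(c["vfov"],(R.T@(C-s["ee_pos"])).round(1),"view dir in tool",(R.T@T[2,:3]).round(3),"x",(R.T@T[0,:3]).round(3))
go(497,-241,250,.178)
E
```

```text
66.17683140000948 [  68.4    0.8 -188.5] view dir in tool [-0.243  0.001  0.97 ] x [ 0.     1.    -0.001]Traceback (most recent call last):
  File "<stdin>", line 5, in <module>
  File "h.py", line 17, in go
    print("t",round(s["clock"],2),"tcp",s["ee_pos"].round(1),"yaw",y0.round(4),"tilt",R[:,2].round(4),"shift",d.round(4),"turn",round(y0-yaw,4),"F",s["ft_force"].round(2),"w",s["width"].round(1))
                                                                                                                                                                               ^^^^^^^^^^^^^^^^
AttributeError: 'float' object has no attribute 'round'
```

```bash
sed -i 's/s\["width"\].round(1)/round(s["width"],1)/' h.py; python3 -c "
from h import *
go(497,-241,240,.178)"
```

```text
t 0.1 tcp [ 156.4 -578.7  194.8] yaw 0.2638 tilt [-3.0e-04  1.6e-03 -1.0e+00] shift [ 0.4169 -0.2373 -0.0448] turn 0.0858 F [-0.67  0.38  0.02] w 93.0
```

The rows are not in the units I measure in: shifts go in shares of 0.8 m and turns go in shares of pi rad. I convert before sending: 0.417 m / 0.8 = 0.5213, -0.02 m / 0.8 = -0.025, 0.02 rad / 3.1416 = 0.0064.

servo_tool(targets=[0.0125,-0.0075,-0.025,0,0.093,0.05,-0.0275,-0.0563,0.0032,0.093,0.0875,-0.05,-0.0563,0.0064,0.093,0.125,-0.0713,-0.0563,0.0095,0.093,0.1625,-0.0925,-0.0563,0.0127,0.093,0.2,-0.1138,-0.0563,0.0159,0.093,0.2375,-0.135,-0.0563,0.0191,0.093,0.275,-0.1563,-0.0563,0.0223,0.093,0.3125,-0.1775,-0.0563,0.0274,0.093,0.35,-0.1988,-0.0563,0.0274,0.093,0.3875,-0.22,-0.0563,0.0274,0.093,0.425,-0.2413,-0.0563,0.0274,0.093,0.4625,-0.2625,-0.0563,0.0274,0.093,0.4938,-0.28,-0.0563,0.0274,0.093,0.5125,-0.2913,-0.0563,0.0274,0.093,0.5213,-0.2963,-0.0563,0.0274,0.093,0.5213,-0.2963,-0.0563,0.0274,0.093,0.5213,-0.2963,-0.0563,0.0274,0.093])

```text
clock: 1.6
ee_pos: [496.8, -242.0, 240.4]
tool_rot: [-3.129, -0.28, 0.001]
ft_force: [-1.3, -1.0, 0.9]
width: 93.0
finger_force: 0.0
```

```bash
cat > snap.py <<'E'
import sys,cv2,pickle
from h import *
n,f=sys.argv[1:3]
c=optics.calibration(n); im=optics.grab_frame(n); cv2.imwrite(f"pics/{f}.png",im[:,:,::-1]); pickle.dump(c,open(f"{f}.pkl","wb"))
go(497,-241,240,.178)
E
python3 snap.py wrist w1
```

```text
t 1.65 tcp [ 496.5 -242.4  240.5] yaw 0.1773 tilt [-8.e-04 -1.e-04 -1.e+00] shift [ 0.0007 -0.0013  0.0005] turn -0.0007 F [-0.09 -0.97  0.44] w 93.2
```

View pics/w1.png

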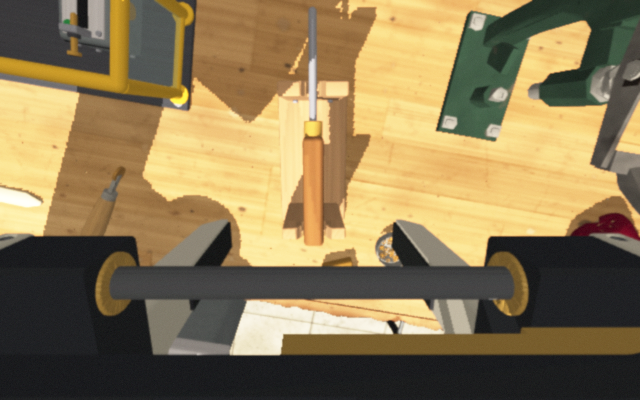

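The wrist view shows the rod lying nearly vertical in the frame. The bend is at (312,10), the ferrule at (313,128) and the handle's rear edge at (314,245). The rest's front upright is at about row 88.

```bash
python3 - <<'E'
from h import *
import pickle
c=pickle.load(open("w1.pkl","rb"))
R=[[168,0,107],[92,0,109],[-75,0,119]]; M=np.array([[312,9],[313,88],[314.5,244.5]])
f=lambda p:(proj(c,place(p,R))-M).ravel()
r=least_squares(f,[497,-241,.178]);print(r.x,f(r.x).round(1))
p=r.x
print(proj(c,place(p,[[45,0,119],[99,35,117],[85,35,117],[99,-35,117],[85,-35,117],[-53,35,113],[-53,-35,113]])).round(0))
print(proj(c,place([637.96,23.2,.016],[[-80,-78,138],[15,-78,138]])).round(0))
go(p[0],p[1],105-18.8,p[2])
E
```

```text
[ 4.97759515e+02 -2.45458014e+02  1.90649276e-01] [ 0.  -4.6 -0.1  1.4  0.1  4.8]
[[313. 138.]
 [276.  82.]
 [277.  97.]
 [349.  81.]
 [349.  96.]
 [282. 229.]
 [346. 228.]]
[[119.  84.]
 [120. -36.]]
t 1.65 tcp [ 496.5 -242.4  240.5] yaw 0.1773 tilt [-8.e-04 -1.e-04 -1.e+00] shift [0.0008 0.0032 0.1543] turn -0.0133 F [-0.09 -0.97  0.44] w 93.2
```

In the tool's units: 0.154 m / 0.8 = 0.1925, 0.145 m / 0.8 = 0.1813, -0.013 rad / 3.1416 = -0.0041.

servo_tool(targets=[0.0013,0.0038,0.0188,-0.0041,0.093,0.0013,0.0038,0.05,-0.0041,0.093,0.0013,0.0038,0.0875,-0.0041,0.08,0.0013,0.0038,0.125,-0.0041,0.07,0.0013,0.0038,0.1563,-0.0041,0.07,0.0013,0.0038,0.1813,-0.0041,0.07,0.0013,0.0038,0.1925,-0.0041,0.06,0.0013,0.0038,0.1925,-0.0041,0.045], squeeze=15)

```text
clock: 2.32
ee_pos: [496.3, -244.5, 84.1]
tool_rot: [-3.125, -0.296, 0.006]
ft_force: [-1.0, -0.3, -0.5]
width: 61.2
finger_force: 0.0
```

```bash
python3 snap.py wrist w2
```

```text
t 2.37 tcp [ 497.6 -245.    86.2] yaw 0.1894 tilt [-1.7e-03  8.0e-04 -1.0e+00] shift [-0.     -0.0042 -0.1538] turn 0.0114 F [-0.59 -0.45  0.44] w 57.0
```

View pics/w2.png

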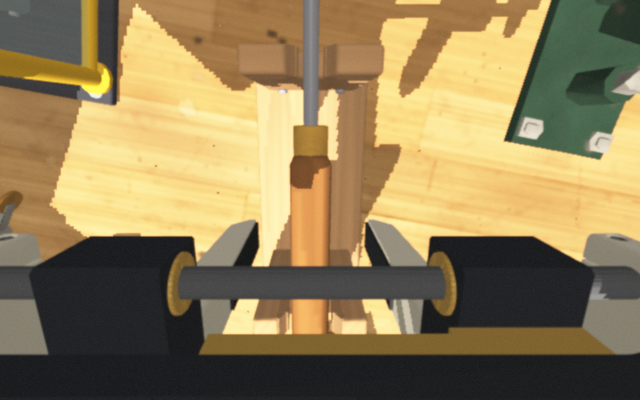

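The handle sits centred between the fingers (centre column ~311), so I'll close on it and lift.

servo_tool(targets=[0,0,0,0,0.03,0,0,0,0,0.02,0,0,0,0,0.01,0,0,0,0,0.01,0,0,0,0,0.01,0,0,0,0,0.01,0,0,0,0,0.01,0,0,0,0,0.01], squeeze=60)

```text
clock: 3.03
ee_pos: [499.2, -244.6, 87.5]
tool_rot: [3.127, 0.3, 0.001]
ft_force: [-1.7, 2.1, 5.7]
width: 21.4
finger_force: 60.0
```

```bash
python3 -c "
from h import *
go(498,-245,105,.19)"
```

```text
t 3.03 tcp [ 499.2 -244.6   87.5] yaw 0.191 tilt [ 9.e-04 -5.e-04 -1.e+00] shift [-0.0012  0.0001 -0.0175] turn 0.001 F [-1.65  2.07  5.72] w 21.4
```

In the tool's units: -0.145 m / 0.8 = -0.1813, -0.14 m / 0.8 = -0.175.

servo_tool(targets=[0,0,-0.0063,0,0.01,0,0,-0.0188,0,0.01,0,0,-0.0375,0,0.01,0,0,-0.0625,0,0.01,0,0,-0.0938,0,0.01,0,0,-0.125,0,0.01,0,0,-0.1563,0,0.01,0,0,-0.175,0,0.01,0,0,-0.1813,0,0.01,0,0,-0.1813,0,0.01,0,0,-0.1813,0,0.01])

```text
clock: 3.95
ee_pos: [498.4, -244.3, 231.0]
tool_rot: [-3.127, -0.299, 0.001]
ft_force: [0.3, 0.9, -3.0]
width: 21.7
finger_force: 60.0
```

```bash
python3 -c "
from h import *
go(515,21.4,230,.016)"
```

```text
t 3.95 tcp [ 498.4 -244.3  231. ] yaw 0.1908 tilt [-9.e-04  5.e-04 -1.e+00] shift [ 0.0667 -0.2577  0.0011] turn 0.1748 F [ 0.28  0.9  -2.95] w 21.7
```

In the tool's units: -0.258 m / 0.8 = -0.3225, 0.016 m / 0.8 = 0.02, 0.175 rad / 3.1416 = 0.0557.

servo_tool(targets=[0.0025,-0.0075,0,0.0016,0.01,0.0075,-0.0275,0,0.0048,0.01,0.0138,-0.0525,0,0.0092,0.01,0.02,-0.0775,0,0.0137,0.01,0.0263,-0.1025,0,0.0181,0.01,0.0325,-0.1275,0,0.0226,0.01,0.0388,-0.1525,0,0.0271,0.01,0.0463,-0.1775,0,0.0315,0.01,0.0525,-0.2025,0,0.0357,0.01,0.0588,-0.2275,0,0.0398,0.01,0.065,-0.2525,0,0.0439,0.01,0.0713,-0.2775,0,0.0481,0.01,0.0775,-0.3,0,0.0519,0.01,0.0825,-0.315,0,0.0544,0.01,0.0838,-0.3213,0,0.0557,0.01,0.0838,-0.3225,0,0.0557,0.01,0.0838,-0.3225,0,0.0557,0.01,0.0838,-0.3225,0,0.0557,0.01])

```text
clock: 5.45
ee_pos: [515.3, 21.0, 231.2]
tool_rot: [3.141, 0.024, -0.002]
ft_force: [-0.8, -0.7, -1.4]
width: 20.9
finger_force: 60.0
```

```bash
python3 snap.py wrist w3; python3 snap.py side s3; python3 - <<'E'
import cv2,numpy as np
a=cv2.imread("pics/w3.png"); b=cv2.imread("pics/s3.png")[120:240,230:390]
a=a[:260,180:500]; a=cv2.resize(a,(400,325)); 
b=cv2.resize(b,(400,300),interpolation=cv2.INTER_CUBIC)
w=np.zeros((325,800,3),np.uint8); w[:,:400]=a; w[:300,400:]=b; cv2.imwrite("pics/ws3.png",w)
E
```

```text
t 5.5 tcp [515.4  20.8 231.4] yaw 0.0151 tilt [-6.e-04 -3.e-04 -1.e+00] shift [-0.0224  0.2615 -0.0085] turn -0.1629 F [ 0.64  0.26 -1.52] w 21.1
t 5.55 tcp [515.5  20.8 231.5] yaw 0.0149 tilt [-4.e-04 -2.e-04 -1.e+00] shift [-0.0224  0.2615 -0.0084] turn -0.1631 F [ 0.2   0.59 -1.27] w 21.1
```

View pics/ws3.png

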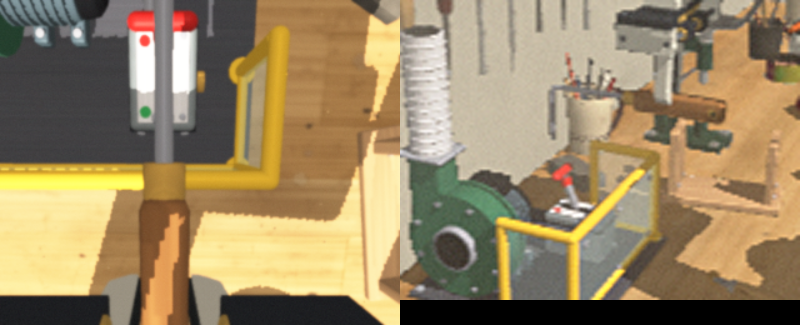

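The rod is centred over the T-bar: both are at column ~311 in the wrist picture, with the bar at row 16. In the side picture the bend is at about (291,156) and the tip at (290,175). I'll work out where the hook is.

```bash
python3 - <<'E'
from h import *
import pickle
c=pickle.load(open("w3.pkl","rb")); s=pickle.load(open("s3.pkl","rb"))
print("cx",c["cx"],c["cy"])
B=[637.96,23.24,.016]
for q in (0,.05,.1): print(q,proj(c,place(B,[bar(q,24),bar(q,-24)])).round(1).tolist(),proj(s,place(B,[bar(q)])).round(1))
print("meas bar ends",(128/1.25+180,20/1.25),(198/1.25+180,20/1.25),"side",((566-400)/2.5+230,120+174/2.5))
M=np.array([[290.8,156],[290.4,174.8]])
def f(p): # dx along, pitch(nose up)
    x,a=p; ca,sa=np.cos(a),np.sin(a)
    L=[[x+165*ca+0*sa,0,250.3+165*sa],[x+165*ca+79*sa,0,250.3+165*sa-79*ca]]
    return (proj(s,place([515.5,20.8,.015],L))-M).ravel()
r=least_squares(f,[0,0]);print(r.x,f(r.x).round(1))
# mass of yellow guard corner check in wrist
print(proj(c,place(B,[[-80,-78,138]])), (276/1.25+180,178/1.25))
E
```

```text
cx 311.37734022977963 191.34901192877305
0 [[282.5, 13.7], [337.7, 13.7]] [[293.3 188.1]]
0.05 [[282.4, 17.6], [337.8, 17.6]] [[294.2 188. ]]
0.1 [[282.4, 21.7], [337.8, 21.7]] [[295.1 187.8]]
meas bar ends (282.4, 16.0) (338.4, 16.0) side (296.4, 189.6)
[-1.1643107  -0.03025758] [-0.6 -1.8  0.7  1.5]
[[395.83289226 143.5258132 ]] (400.8, 142.4)
```

In the tool's units: 0.07 m / 0.8 = 0.0875, 0.007 m / 0.8 = 0.0088.

servo_tool(targets=[0.0025,0,0,0,0.01,0.0063,0,0,0,0.01,0.0088,0,0.005,0,0.01,0.0088,0,0.0175,0,0.01,0.0088,0,0.0325,0,0.01,0.0088,0,0.0475,0,0.01,0.0088,0,0.0625,0,0.01,0.0088,0,0.0775,0,0.01,0.0088,0,0.085,0,0.01,0.0088,0,0.0875,0,0.01,0.0088,0,0.0875,0,0.01,0.0088,0,0.0875,0,0.01])

```text
clock: 6.55
ee_pos: [522.9, 21.6, 162.2]
tool_rot: [3.141, 0.025, 0.001]
ft_force: [-0.6, 0.2, -1.4]
width: 21.1
finger_force: 60.0
```

```bash
python3 snap.py side s4; python3 - <<'E'
import cv2
b=cv2.imread("pics/s4.png")[140:240,250:380]
cv2.imwrite("pics/s4c.png",cv2.resize(b,None,fx=6,fy=6,interpolation=cv2.INTER_CUBIC))
E
```

```text
t 6.6 tcp [523.2  21.6 162.5] yaw 0.0159 tilt [ 1.3e-03 -1.0e-04 -1.0e+00] shift [-0.0302  0.2622 -0.0775] turn -0.1621 F [ 0.62  0.01 -2.17] w 21.1
```

View pics/s4c.png

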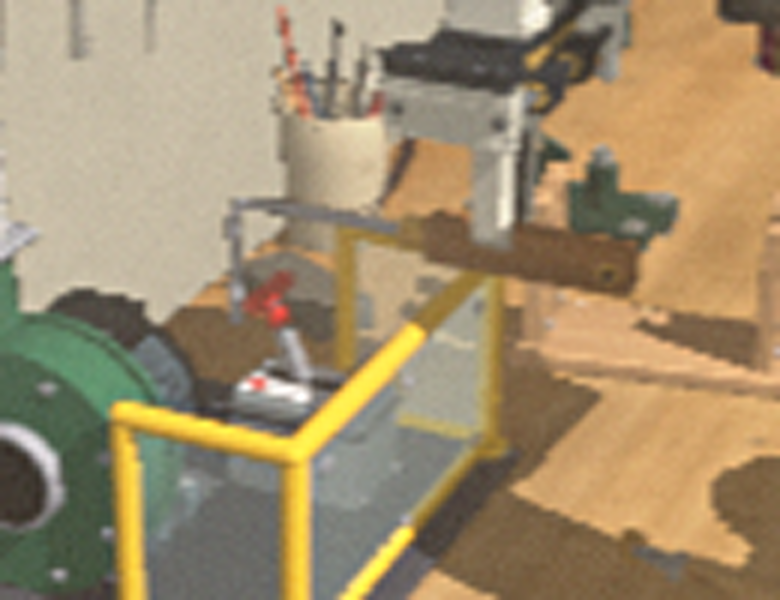

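The hook leg, from (235,205) to (238,320), stands behind the red bar at (270,295), with its tip below the bar. I'll draw it slowly towards the robot.

servo_tool(targets=[-0.0013,0,0,0,0.01,-0.0038,0,0,0,0.01,-0.0063,0,0,0,0.01,-0.0088,0,0,0,0.01,-0.0113,0,0,0,0.01,-0.0131,0,0,0,0.01,-0.015,0,0,0,0.01,-0.0169,0,0,0,0.01,-0.0188,0,0,0,0.01,-0.0206,0,0,0,0.01,-0.0225,0,0,0,0.01])

```text
clock: 7.52
ee_pos: [504.8, 21.3, 161.9]
tool_rot: [3.141, 0.025, 0.001]
ft_force: [2.6, 1.1, -2.6]
width: 21.0
finger_force: 60.0
```

servo_tool(targets=[-0.0019,0,0,0,0.01,-0.0038,0,0,0,0.01,-0.0056,0,0,0,0.01,-0.0075,0,0,0,0.01])

```text
clock: 7.85
ee_pos: [498.7, 21.3, 161.9]
tool_rot: [3.141, 0.025, 0.001]
ft_force: [3.3, 0.4, -1.9]
width: 21.1
finger_force: 60.0
```

In the tool's units: -0.006 m / 0.8 = -0.0075, -0.0045 m / 0.8 = -0.0056.

servo_tool(targets=[-0.0019,0,0,0,0.01,-0.0038,0,0,0,0.01,-0.0056,0,0,0,0.01,-0.0075,0,0,0,0.01])

```text
clock: 8.18
ee_pos: [493.2, 21.2, 162.1]
tool_rot: [-3.141, -0.025, -0.003]
ft_force: [6.6, 0.2, -2.6]
width: 21.1
finger_force: 60.0
```

servo_tool(targets=[-0.0019,0,0,0,0.01,-0.0038,0,0,0,0.01,-0.0056,0,0,0,0.01,-0.0075,0,0,0,0.01])

```text
clock: 8.52
ee_pos: [486.4, 21.1, 161.9]
tool_rot: [-3.141, -0.025, 0.0]
ft_force: [3.6, -0.5, -0.6]
width: 21.2
finger_force: 60.0
```

In the tool's units: -0.006 m / 0.8 = -0.0075, -0.0045 m / 0.8 = -0.0056.

servo_tool(targets=[-0.0019,0,0,0,0.01,-0.0038,0,0,0,0.01,-0.0056,0,0,0,0.01,-0.0075,0,0,0,0.01])

```text
clock: 8.85
ee_pos: [480.1, 21.0, 161.6]
tool_rot: [3.141, 0.025, -0.001]
ft_force: [1.5, -0.1, -0.8]
width: 21.2
finger_force: 60.0
```

servo_tool(targets=[-0.0013,0,0,0,0.01,-0.0025,0,0,0,0.01,-0.0038,0,0,0,0.01])

```text
clock: 9.1
ee_pos: [477.3, 20.9, 161.6]
tool_rot: [3.141, 0.025, -0.001]
ft_force: [1.0, 0.4, 0.1]
width: 21.3
finger_force: 60.0
```

servo_tool(targets=[-0.0013,0,0,0,0.01,-0.0025,0,0,0,0.01])

```text
clock: 9.27
ee_pos: [475.4, 20.9, 161.6]
tool_rot: [-3.141, -0.025, 0.0]
ft_force: [1.9, -0.5, -1.1]
width: 21.3
finger_force: 60.0
```

Past the detent. From here I'll feel for the stop with tiny moves.

In the tool's units: -0.002 m / 0.8 = -0.0025, -0.001 m / 0.8 = -0.0013.

servo_tool(targets=[-0.0013,0,0,0,0.01,-0.0025,0,0,0,0.01])

```text
clock: 9.43
ee_pos: [473.7, 20.9, 161.7]
tool_rot: [-3.141, -0.025, -0.0]
ft_force: [3.0, -0.2, -1.5]
width: 21.4
finger_force: 60.0
```

In the tool's units: -0.002 m / 0.8 = -0.0025, -0.001 m / 0.8 = -0.0013.

servo_tool(targets=[-0.0013,0,0,0,0.01,-0.0025,0,0,0,0.01])

```text
clock: 9.6
ee_pos: [471.6, 20.8, 161.8]
tool_rot: [3.141, 0.025, 0.0]
ft_force: [3.5, -0.5, -2.5]
width: 21.3
finger_force: 60.0
```

In the tool's units: -0.0015 m / 0.8 = -0.0019, -0.001 m / 0.8 = -0.0013.

servo_tool(targets=[-0.0013,0,0,0,0.01,-0.0019,0,0,0,0.01])

```text
clock: 9.77
ee_pos: [470.2, 20.8, 161.7]
tool_rot: [-3.141, -0.025, -0.0]
ft_force: [3.7, 0.2, -2.3]
width: 20.9
finger_force: 60.0
```

In the tool's units: -0.002 m / 0.8 = -0.0025, -0.001 m / 0.8 = -0.0013.

servo_tool(targets=[-0.0013,0,0,0,0.01,-0.0025,0,0,0,0.01])

```text
clock: 9.93
ee_pos: [468.1, 20.8, 161.7]
tool_rot: [-3.141, -0.025, -0.0]
ft_force: [4.6, -0.6, -3.6]
width: 21.2
finger_force: 60.0
```

In the tool's units: -0.0015 m / 0.8 = -0.0019, -0.001 m / 0.8 = -0.0013.

servo_tool(targets=[-0.0013,0,0,0,0.01,-0.0019,0,0,0,0.01])

```text
clock: 10.1
ee_pos: [466.5, 20.8, 161.7]
tool_rot: [3.141, 0.025, -0.0]
ft_force: [4.1, -0.0, -2.1]
width: 21.0
finger_force: 60.0
```

```bash
cat > lev.py <<'E'
import sys,cv2
from h import *
B=[637.96,23.24,.016]
s=optics.calibration("side"); b=optics.grab_frame("side"); cv2.imwrite("pics/"+sys.argv[1]+".png",b[:,:,::-1])
def red(im):
    i=im.astype(int); m=(i[:,:,0]>120)&(i[:,:,1]<80)&(i[:,:,2]<80); m[:175]=0;m[205:]=0;m[:,:275]=0;m[:,330:]=0
    v,u=np.nonzero(m); return u.mean().round(2),v.mean().round(2),len(u)
print("now",red(b)); print("s3",red(cv2.imread("pics/s3.png")[:,:,::-1]))
for q in (0,.1,.3,.5,.6,.7,.8): print(q,proj(s,place(B,[bar(q)])).round(1))
c=arm.get_state();print(c["ft_force"],c["moment"],c["ee_pos"])
E
python3 lev.py s5
```

```text
now (np.float64(306.25), np.float64(191.6), 20)
s3 (np.float64(295.5), np.float64(193.0), 2)
0 [[293.3 188.1]]
0.1 [[295.1 187.8]]
0.3 [[298.9 187.7]]
0.5 [[302.8 188.4]]
0.6 [[304.8 189.1]]
0.7 [[306.7 189.9]]
0.8 [[308.6 191. ]]
[ 3.10483913  0.14318025 -2.6716594 ] [ 0.07356845 -0.65526092 -0.04662587] [466.45796439  20.76122532 161.69307308]
```

In the tool's units: -0.002 m / 0.8 = -0.0025, -0.001 m / 0.8 = -0.0013.

servo_tool(targets=[-0.0013,0,0,0,0.01,-0.0025,0,0,0,0.01])

```text
clock: 10.32
ee_pos: [464.6, 20.7, 161.7]
tool_rot: [3.141, 0.025, -0.0]
ft_force: [3.4, 0.4, -3.3]
width: 21.3
finger_force: 60.0
```

In the tool's units: -0.0015 m / 0.8 = -0.0019, -0.001 m / 0.8 = -0.0013.

servo_tool(targets=[-0.0013,0,0,0,0.01,-0.0019,0,0,0,0.01])

```text
clock: 10.48
ee_pos: [463.0, 20.7, 161.7]
tool_rot: [3.141, 0.025, -0.0]
ft_force: [3.1, 0.2, -3.7]
width: 21.2
finger_force: 60.0
```

In the tool's units: -0.0015 m / 0.8 = -0.0019, -0.001 m / 0.8 = -0.0013.

servo_tool(targets=[-0.0013,0,0,0,0.01,-0.0019,0,0,0,0.01])

```text
clock: 10.65
ee_pos: [461.5, 20.7, 161.8]
tool_rot: [3.141, 0.025, 0.0]
ft_force: [3.3, -1.6, -2.0]
width: 20.9
finger_force: 60.0
```

```bash
python3 lev.py s6 | sed -n '1p;$p'; python3 - <<'E'
import cv2,numpy as np
w=[cv2.resize(cv2.imread(f"pics/{n}.png")[145:225,265:345],(400,400),interpolation=cv2.INTER_CUBIC) for n in("s5","s6")]
cv2.imwrite("pics/s56.png",np.hstack(w))
E
```

```text
now (np.float64(307.7), np.float64(192.05), 20)
[ 2.34874514 -0.15080721 -2.00481443] [ 0.03119276 -0.61740207 -0.0134997 ] [461.43727333  20.69684421 161.75112794]
```

View pics/s56.png

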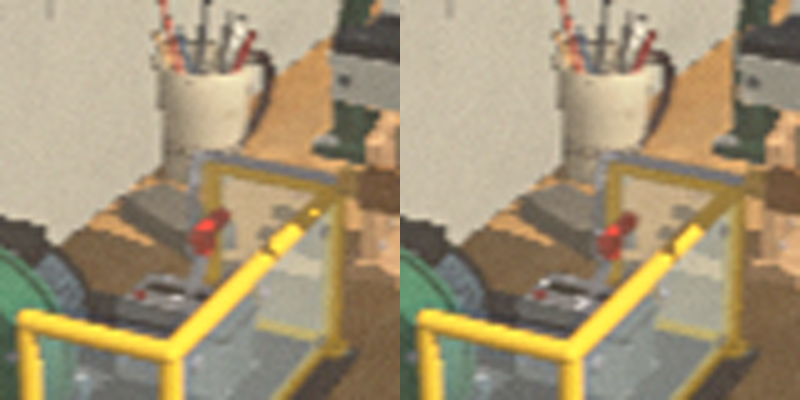

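The lever is still moving (bar blob u 306.3 → 307.7, q ≈ 0.74) and the hook is well seated, so I'll carry on.

servo_tool(targets=[-0.0013,0,0,0,0.01,-0.0019,0,0,0,0.01])

```text
clock: 10.87
ee_pos: [460.1, 20.7, 161.8]
tool_rot: [3.141, 0.025, 0.0]
ft_force: [4.3, -0.3, -2.2]
width: 21.2
finger_force: 60.0
```

In the tool's units: -0.0015 m / 0.8 = -0.0019, -0.001 m / 0.8 = -0.0013.

servo_tool(targets=[-0.0013,0,0,0,0.01,-0.0019,0,0,0,0.01])

```text
clock: 11.03
ee_pos: [458.6, 20.6, 161.8]
tool_rot: [3.141, 0.025, 0.0]
ft_force: [3.5, 0.1, -2.7]
width: 20.9
finger_force: 60.0
```

In the tool's units: -0.0015 m / 0.8 = -0.0019, -0.001 m / 0.8 = -0.0013.

servo_tool(targets=[-0.0013,0,0,0,0.01,-0.0019,0,0,0,0.01])

```text
clock: 11.2
ee_pos: [457.0, 20.6, 161.8]
tool_rot: [3.141, 0.025, 0.0]
ft_force: [4.2, 1.2, -2.5]
width: 21.7
finger_force: 60.0
```

In the tool's units: -0.0015 m / 0.8 = -0.0019, -0.001 m / 0.8 = -0.0013.

servo_tool(targets=[-0.0013,0,0,0,0.01,-0.0019,0,0,0,0.01])

```text
clock: 11.37
ee_pos: [455.5, 20.6, 161.7]
tool_rot: [3.141, 0.025, -0.0]
ft_force: [4.1, 0.5, -2.5]
width: 21.1
finger_force: 60.0
```

In the tool's units: -0.0015 m / 0.8 = -0.0019, -0.001 m / 0.8 = -0.0013.

servo_tool(targets=[-0.0013,0,0,0,0.01,-0.0019,0,0,0,0.01])

```text
clock: 11.53
ee_pos: [454.1, 20.6, 161.8]
tool_rot: [-3.141, -0.025, -0.0]
ft_force: [4.1, 0.0, -2.3]
width: 21.1
finger_force: 60.0
```

```bash
python3 lev.py s7 | sed -n '1p;$p'
```

```text
now (np.float64(309.82), np.float64(192.68), 22)
[ 2.85527556 -0.40576457 -0.54196827] [-0.00559797 -0.66286516 -0.05183865] [454.0409412   20.55449221 161.82933955]
```

In the tool's units: -0.0015 m / 0.8 = -0.0019, -0.001 m / 0.8 = -0.0013.

servo_tool(targets=[-0.0013,0,0,0,0.01,-0.0019,0,0,0,0.01])

```text
clock: 11.75
ee_pos: [452.8, 20.6, 161.9]
tool_rot: [-3.141, -0.025, -0.001]
ft_force: [4.5, -0.2, -1.6]
width: 21.6
finger_force: 60.0
```

In the tool's units: -0.0015 m / 0.8 = -0.0019, -0.001 m / 0.8 = -0.0013.

servo_tool(targets=[-0.0013,0,0,0,0.01,-0.0019,0,0,0,0.01])

```text
clock: 11.92
ee_pos: [451.5, 20.5, 162.0]
tool_rot: [3.141, 0.025, 0.002]
ft_force: [5.8, 0.4, -2.4]
width: 21.4
finger_force: 60.0
```

In the tool's units: -0.001 m / 0.8 = -0.0013.

servo_tool(targets=[-0.0013,0,0,0,0.01])

```text
clock: 12.0
ee_pos: [450.8, 20.5, 162.1]
tool_rot: [3.141, 0.025, 0.003]
ft_force: [5.9, -0.1, -3.3]
width: 21.6
finger_force: 60.0
```

In the tool's units: -0.001 m / 0.8 = -0.0013.

servo_tool(targets=[-0.0013,0,0,0,0.01,-0.0013,0,0,0,0.01])

```text
clock: 12.17
ee_pos: [449.5, 20.5, 162.1]
tool_rot: [3.141, 0.025, 0.002]
ft_force: [3.2, 0.7, 0.4]
width: 21.0
finger_force: 60.0
```

In the tool's units: -0.001 m / 0.8 = -0.0013.

servo_tool(targets=[-0.0013,0,0,0,0.01,-0.0013,0,0,0,0.01])

```text
clock: 12.33
ee_pos: [448.7, 20.5, 162.2]
tool_rot: [3.141, 0.025, 0.003]
ft_force: [4.3, -0.2, -1.7]
width: 21.2
finger_force: 60.0
```

```bash
python3 lev.py s8 | sed -n '1p;$p'; python3 - <<'E'
import cv2,numpy as np
w=[cv2.resize(cv2.imread(f"pics/{n}.png")[145:225,275:355],(400,400),interpolation=cv2.INTER_CUBIC) for n in("s7","s8")]
cv2.imwrite("pics/s78.png",np.hstack(w))
a,b=[cv2.imread(f"pics/{n}.png").astype(int) for n in("s7","s8")]
d=abs(a-b).sum(2)[150:215,275:320]; print(np.argwhere(d>90)[:40].tolist())
E
```

```text
now (np.float64(309.6), np.float64(193.55), 20)
[ 3.24921659  0.01477136 -0.5549559 ] [ 0.04979842 -1.17541234  0.04081936] [448.61970218  20.45614375 162.17916975]
[[24, 37], [25, 40], [25, 41], [25, 42], [25, 43], [26, 35], [26, 44], [27, 39], [28, 42], [28, 43], [29, 34], [31, 33], [32, 33], [32, 34], [41, 31], [42, 31], [42, 33], [42, 34], [42, 35], [42, 36], [42, 44], [43, 44], [44, 21], [44, 22], [45, 36], [46, 35], [47, 34], [51, 20], [56, 27], [56, 28]]
```

```bash
cat > f.py <<'E'
from h import *
F=[];M=[]
for i in range(6):
    optics.grab_frame("side"); s=arm.get_state(); F.append(s["ft_force"]);M.append(s["moment"])
F=np.array(F);M=np.array(M);print(F[:,0].round(1),F.mean(0).round(2),M.mean(0).round(3),s["ee_pos"].round(2),s["clock"],Ro.from_rotvec(s["tool_rot"]).as_matrix()[:,2].round(4))
E
python3 f.py
```

```text
[4.5 5.1 5.6 4.5 4.5 5.1] [ 4.88 -0.04 -0.56] [ 0.06  -1.312 -0.002] [448.32  20.47 161.91] 12.6833 [ 5.e-04  0.e+00 -1.e+00]
```

View pics/s78.png

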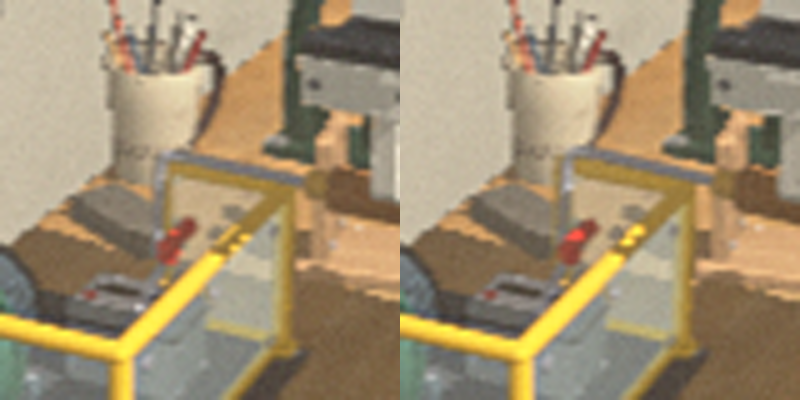

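Both frames show the hook still behind the bar, and the lever hasn't moved between them, so it's on the stop. I'll raise the pull and average the force readings.

In the tool's units: -0.002 m / 0.8 = -0.0025, -0.001 m / 0.8 = -0.0013.

servo_tool(targets=[-0.0013,0,0,0,0.01,-0.0025,0,0,0,0.01,-0.0025,0,0,0,0.01])

```text
clock: 12.93
ee_pos: [446.6, 20.4, 162.0]
tool_rot: [3.141, 0.025, 0.002]
ft_force: [4.8, -0.1, -0.3]
width: 21.4
finger_force: 60.0
```

```bash
python3 f.py
```

```text
[4.2 4.1 3.7 4.2 4.1 3.7] [ 4.    0.11 -0.01] [ 0.059 -1.23   0.02 ] [446.01  20.49 161.74] 13.2333 [-3.e-04  1.e-04 -1.e+00]
```

```bash
cat > pitch.py <<'E'
from h import *
s=optics.calibration("side")
def pit(tx,tz,M,dx=-1.2):
    def f(p):
        a=p[0]; return (proj(s,place([tx,20.7,.016],[[dx+p[1]+167*np.cos(a),0,tz+18.8+167*np.sin(a)+3]]))-M).ravel()
    r=least_squares(f,[0,0]); return r.x.round(3),f(r.x).round(2)
print(pit(454.04,161.8,[306.6,175.5])); print(pit(448.6,162.2,[306.2,175]))
print(pit(523.2,162.5,[250+232/6,140+203/6]))
print(pit(461.4,161.75,[265+210/5-1,145+155/5])) 
E
python3 pitch.py
```

```text
(array([-0.019, -1.84 ]), array([-0., -0.]))
(array([-0.012,  5.028]), array([-0., -0.]))
(array([-0.064, -2.554]), array([0., 0.]))
(array([-0.032, -6.889]), array([ 0., -0.]))
```

```bash
cat > slip.py <<'E'
import cv2,sys
from h import *
im=optics.grab_frame("wrist"); cv2.imwrite(f"pics/{sys.argv[1]}.png",im[:,:,::-1])
ref=cv2.imread("pics/w3.png"); a=cv2.imread(f"pics/{sys.argv[1]}.png")
t=ref[122:172,298:326]
r=cv2.matchTemplate(a[80:215,270:350],t,cv2.TM_CCOEFF_NORMED); _,v,_,l=cv2.minMaxLoc(r); print("match",v,"shift col,row",l[0]+270-298,l[1]+80-122)
for n,i in(("w3",ref),("now",a)): print(n,[i[r,311].tolist() for r in range(110,180,4)])
c=optics.calibration("wrist"); s=arm.get_state()
P=lambda x,z:place([s["ee_pos"][0],s["ee_pos"][1],.016],[[x,0,s["ee_pos"][2]+18.8+z]])
print("px per 10mm along",(proj(c,P(55,8))-proj(c,P(45,8))), "per 10mm up", proj(c,P(45,18))-proj(c,P(45,8)))
E
python3 slip.py w4
```

```text
match 0.7121672034263611 shift col,row 1 0
w3 [[138, 138, 141], [139, 138, 142], [142, 138, 141], [140, 138, 141], [139, 136, 140], [105, 127, 147], [60, 139, 185], [61, 137, 183], [60, 136, 180], [62, 136, 179], [58, 133, 178], [58, 134, 177], [61, 133, 178], [47, 79, 121], [43, 78, 121], [43, 78, 121], [48, 80, 125], [48, 83, 123]]
now [[125, 124, 129], [127, 125, 130], [126, 126, 130], [125, 124, 130], [123, 124, 127], [73, 110, 136], [55, 126, 169], [58, 127, 169], [54, 124, 167], [56, 123, 165], [54, 126, 166], [52, 121, 162], [54, 123, 164], [39, 69, 111], [42, 76, 115], [40, 72, 111], [42, 75, 114], [41, 75, 114]]
px per 10mm along [[-1.51167493e-02 -1.90636510e+01]] per 10mm up [[-0.06751683  2.9143572 ]]
```

```bash
python3 lev.py s9 | sed -n '1p;$p'; python3 - <<'E'
import cv2,numpy as np
for n in("s6","s7","s8","s9"):
    g=cv2.imread(f"pics/{n}.png").astype(int)
    print(n)
    for r in (174,176,178,181,184,187): print(r,[ "%d/%d"%(p.sum()//3,p[2]-p[0]) for p in g[r,301:316]])
E
```

```text
now (np.float64(310.25), np.float64(193.2), 20)
[ 4.28996604  0.65087508 -0.09450796] [ 0.1149902  -1.15635178  0.09086126] [445.98790436  20.4804101  161.69785731]
s6
174 ['121/29', '135/39', '141/37', '148/43', '164/48', '163/47', '178/51', '177/53', '180/55', '164/48', '158/46', '159/44', '137/53', '140/91', '153/101']
176 ['122/38', '121/37', '129/38', '129/29', '144/11', '152/7', '147/5', '133/5', '118/8', '123/4', '122/7', '118/10', '128/13', '125/27', '136/46']
178 ['131/35', '146/41', '145/42', '139/20', '148/7', '130/34', '119/84', '124/92', '124/96', '124/96', '122/84', '119/73', '113/51', '115/30', '120/21']
181 ['120/46', '125/44', '130/32', '145/11', '143/16', '122/65', '124/100', '121/93', '143/52', '166/37', '169/52', '169/62', '167/61', '158/62', '147/66']
184 ['122/23', '124/29', '120/27', '115/13', '116/19', '116/71', '119/99', '123/90', '146/66', '169/59', '169/61', '170/61', '169/62', '170/65', '168/61']
187 ['126/32', '124/28', '116/20', '119/7', '113/22', '121/68', '124/101', '123/94', '120/72', '120/66', '136/73', '159/64', '168/63', '170/61', '170/64']
s7
174 
[... 2090 characters left out ...]
/36', '137/9', '140/35', '154/64', '164/65', '147/58', '128/47', '119/32']
178 ['128/36', '145/40', '156/44', '164/43', '146/56', '123/81', '118/58', '144/16', '140/18', '123/69', '126/100', '120/103', '128/100', '125/100', '122/102']
181 ['121/43', '129/41', '142/37', '157/42', '145/57', '127/83', '119/57', '149/12', '153/15', '155/42', '170/56', '169/64', '169/61', '158/61', '149/64']
184 ['119/23', '126/30', '130/56', '148/84', '142/100', '132/93', '126/45', '126/10', '145/32', '163/60', '171/63', '172/61', '168/65', '168/67', '169/62']
187 ['123/32', '122/27', '120/26', '123/22', '118/42', '118/70', '118/35', '116/11', '146/44', '162/66', '173/68', '171/68', '168/62', '169/63', '172/62']
```

Averaged over several readings the pull saturates at about 4.5 N, and the hook is being pushed up. Now that the lever leans towards the robot, the leg is riding on its sloping shaft instead of the bar. I'll back off, move 13 mm sideways to clear the shaft, and pull on the bar itself.

In the tool's units: 0.014 m / 0.8 = 0.0175, 0.013 m / 0.8 = 0.0163.

servo_tool(targets=[0.0038,0,0,0,0.01,0.01,0,0,0,0.01,0.015,0,0,0,0.01,0.0175,0,0,0,0.01,0.0175,0.005,0.0013,0,0.01,0.0175,0.0113,0.0038,0,0.01,0.0175,0.0163,0.005,0,0.01,0.0175,0.0163,0.005,0,0.01,0.0175,0.0163,0.005,0,0.01])

```text
clock: 14.08
ee_pos: [460.1, 7.3, 157.5]
tool_rot: [-3.141, -0.023, 0.001]
ft_force: [0.4, 1.2, -2.1]
width: 21.5
finger_force: 60.0
```

```bash
python3 f.py;python3 lev.py s10 | sed -n '1p'
```

```text
[-0.  -0.2 -0.5  0.3 -1.1  0.4] [-0.19  0.06 -1.98] [ 0.013  0.088 -0.005] [460.38   7.79 157.89] 14.3833 [ 2.e-04  0.e+00 -1.e+00]
now (np.float64(309.41), np.float64(193.22), 27)
```

In the tool's units: -0.006 m / 0.8 = -0.0075, -0.0045 m / 0.8 = -0.0056.

servo_tool(targets=[-0.0019,0,0,0,0.01,-0.0038,0,0,0,0.01,-0.0056,0,0,0,0.01,-0.0075,0,0,0,0.01])

```text
clock: 14.77
ee_pos: [454.1, 7.6, 157.7]
tool_rot: [-3.141, -0.025, 0.0]
ft_force: [-0.4, -0.8, -2.0]
width: 21.2
finger_force: 60.0
```

In the tool's units: -0.002 m / 0.8 = -0.0025, -0.001 m / 0.8 = -0.0013.

servo_tool(targets=[-0.0013,0,0,0,0.01,-0.0025,0,0,0,0.01])

```text
clock: 14.93
ee_pos: [452.2, 7.5, 157.8]
tool_rot: [3.141, 0.025, 0.0]
ft_force: [-0.1, -0.0, -1.6]
width: 20.9
finger_force: 60.0
```

servo_tool(targets=[-0.0013,0,0,0,0.01,-0.0019,0,0,0,0.01])

```text
clock: 15.1
ee_pos: [450.7, 7.5, 157.8]
tool_rot: [3.141, 0.025, 0.0]
ft_force: [-0.5, 0.2, -1.0]
width: 21.0
finger_force: 60.0
```

```bash
python3 f.py
```

```text
[-0.1 -0.1 -0.2  0.5  0.4  0.1] [ 0.09  0.15 -1.74] [ 0.024  0.054 -0.006] [450.88   7.51 157.74] 15.4 [ 0.  0. -1.]
```

In the tool's units: -0.002 m / 0.8 = -0.0025, -0.001 m / 0.8 = -0.0013.

servo_tool(targets=[-0.0013,0,0,0,0.01,-0.0025,0,0,0,0.01])

```text
clock: 15.57
ee_pos: [449.6, 7.5, 157.9]
tool_rot: [3.141, 0.025, 0.003]
ft_force: [8.1, 0.5, -4.7]
width: 21.0
finger_force: 60.0
```

servo_tool(targets=[-0.0013,0,0,0,0.01,-0.0025,0,0,0,0.01])

```text
clock: 15.73
ee_pos: [449.0, 7.4, 158.3]
tool_rot: [3.141, 0.025, 0.008]
ft_force: [14.2, -0.1, -8.0]
width: 20.9
finger_force: 60.0
```

In the tool's units: -0.0015 m / 0.8 = -0.0019, -0.001 m / 0.8 = -0.0013.

servo_tool(targets=[-0.0013,0,0,0,0.01,-0.0019,0,0,0,0.01])

```text
clock: 15.9
ee_pos: [448.6, 7.4, 158.6]
tool_rot: [3.141, 0.025, 0.012]
ft_force: [19.1, 0.8, -9.7]
width: 21.1
finger_force: 60.0
```

```bash
python3 f.py
```

```text
[16.2 17.5 16.4 17.  17.  16.8] [16.81  0.58 -9.21] [ 0.112 -2.846  0.033] [448.66   7.4  158.66] 16.2 [ 0.0077  0.     -1.    ]
```

In the tool's units: 0.0012 m / 0.8 = 0.0015, 0.0006 m / 0.8 = 0.0008.

servo_tool(targets=[0.0008,0,0,0,0.01,0.0015,0,0,0,0.01])

```text
clock: 16.37
ee_pos: [448.8, 7.4, 158.4]
tool_rot: [3.141, 0.025, 0.008]
ft_force: [9.5, 0.2, -5.5]
width: 21.2
finger_force: 60.0
```

```bash
python3 f.py
```

```text
[11.  10.9 10.9 11.5 11.5 11. ] [11.14  0.12 -6.53] [ 0.075 -1.888  0.012] [448.7    7.42 158.32] 16.6667 [ 0.005 -0.    -1.   ]
```

Contact force is about 12.2 N, and I'll hold it.

servo_tool(targets=[0,0,0,0,0.01,0,0,0,0,0.01,0,0,0,0,0.01,0,0,0,0,0.01,0,0,0,0,0.01,0,0,0,0,0.01,0,0,0,0,0.01,0,0,0,0,0.01,0,0,0,0,0.01,0,0,0,0,0.01,0,0,0,0,0.01,0,0,0,0,0.01,0,0,0,0,0.01,0,0,0,0,0.01])

```text
clock: 17.83
ee_pos: [448.7, 7.4, 158.3]
tool_rot: [3.141, 0.025, 0.008]
ft_force: [11.7, 1.0, -6.8]
width: 21.4
finger_force: 60.0
```

```bash
python3 f.py; python3 lev.py s11|head -1
```

```text
[10.3 12.1 11.1 12.1 11.4 11.4] [11.39  0.44 -6.42] [ 0.075 -1.885 -0.008] [448.74   7.45 158.34] 18.1333 [ 0.0051  0.     -1.    ]
now (np.float64(309.76), np.float64(193.88), 17)
```

In the tool's units: -0.085 m / 0.8 = -0.1063, -0.078 m / 0.8 = -0.0975.

servo_tool(targets=[0.0025,0,0,0,0.01,0.0063,0,0,0,0.01,0.0125,0,0,0,0.01,0.0188,0,0,0,0.01,0.0213,0,-0.0025,0,0.01,0.0213,0,-0.015,0,0.01,0.0213,0,-0.0338,0,0.01,0.0213,0,-0.0563,0,0.01,0.0213,0,-0.0788,0,0.01,0.0213,0,-0.0975,0,0.01,0.0213,0,-0.1063,0,0.01,0.0213,0,-0.1063,0,0.01,0.0213,0,-0.1063,0,0.01])

```text
clock: 19.27
ee_pos: [463.6, 7.7, 242.9]
tool_rot: [3.141, 0.025, 0.001]
ft_force: [-0.7, -0.1, -2.5]
width: 21.3
finger_force: 60.0
```

```bash
python3 slip.py w5 | head -1; python3 lev.py s12|head -1; python3 -c "
from h import *
go(499.2,-244.6,231,.191)"
python3 - <<'E'
import cv2
g=cv2.imread("pics/s12.png").astype(int)
# low-saturation dark steel against wall: print leg search window
E
```

```text
match 0.7606300711631775 shift col,row 1 0
now (np.float64(308.75), np.float64(195.25), 4)
t 19.37 tcp [462.9   7.8 241.6] yaw 0.0158 tilt [-1.8e-03  2.0e-04 -1.0e+00] shift [0.0323 0.2529 0.0104] turn -0.1752 F [-0.03 -0.12 -2.01] w 21.0
```

In the tool's units: 0.253 m / 0.8 = 0.3163, 0.248 m / 0.8 = 0.31, -0.175 rad / 3.1416 = -0.0557.

servo_tool(targets=[0.0013,0.0075,0,-0.0016,0.01,0.0038,0.0275,0,-0.0048,0.01,0.0075,0.0525,0,-0.0092,0.01,0.01,0.0775,0,-0.0137,0.01,0.0138,0.1025,0,-0.0181,0.01,0.0163,0.1275,0,-0.0226,0.01,0.02,0.1525,0,-0.0271,0.01,0.0225,0.1775,0,-0.0315,0.01,0.0263,0.2025,0,-0.0357,0.01,0.0288,0.2275,0,-0.0398,0.01,0.0325,0.2525,0,-0.0446,0.01,0.0363,0.2775,0,-0.0493,0.01,0.0388,0.2975,0,-0.0532,0.01,0.04,0.31,0,-0.0551,0.01,0.04,0.3163,0,-0.0557,0.01,0.04,0.3163,0,-0.0557,0.01,0.04,0.3163,0,-0.0557,0.01,0.04,0.3163,0,-0.0557,0.01])

```text
clock: 20.87
ee_pos: [499.5, -244.0, 242.7]
tool_rot: [-3.127, -0.3, 0.0]
ft_force: [-0.4, -0.4, -1.8]
width: 21.2
finger_force: 60.0
```

```bash
python3 -c "
from h import *
optics.grab_frame('wrist')
go(499.0,-244.7,86.5,.191)"
```

```text
t 20.92 tcp [ 499.6 -243.9  242.8] yaw 0.1915 tilt [ 1.e-04  2.e-04 -1.e+00] shift [-0.0007  0.0007  0.1563] turn 0.0005 F [ 1.13  0.86 -1.37] w 21.5
```

In the tool's units: 0.13 m / 0.8 = 0.1625, 0.125 m / 0.8 = 0.1563.

servo_tool(targets=[-0.0013,0.0013,0.0125,0,0.01,-0.0013,0.0013,0.0375,0,0.01,-0.0013,0.0013,0.0688,0,0.01,-0.0013,0.0013,0.1,0,0.01,-0.0013,0.0013,0.125,0,0.01,-0.0013,0.0013,0.1438,0,0.01,-0.0013,0.0013,0.1563,0,0.01,-0.0013,0.0013,0.1625,0,0.01,-0.0013,0.0013,0.1625,0,0.01])

```text
clock: 21.67
ee_pos: [498.0, -245.3, 111.4]
tool_rot: [-3.126, -0.3, 0.002]
ft_force: [-0.6, 0.2, -2.3]
width: 21.3
finger_force: 60.0
```

```bash
python3 -c "
from h import *
for i in range(3): optics.grab_frame('wrist'); go(499.0,-244.7,86.5,.191)"
```

```text
t 21.72 tcp [ 498.7 -245.7  112.7] yaw 0.191 tilt [-2.e-04  1.e-04 -1.e+00] shift [ 0.0005 -0.0009  0.0262] turn 0.0 F [-0.37  0.82 -1.73] w 21.6
t 21.77 tcp [ 499.2 -246.1  113.6] yaw 0.191 tilt [ 1.1e-03 -6.0e-04 -1.0e+00] shift [-0.     -0.0014  0.0271] turn 0.0 F [-0.22  0.49 -1.41] w 21.0
t 21.82 tcp [ 499.5 -246.3  114.1] yaw 0.1909 tilt [ 0.0018 -0.0011 -1.    ] shift [-0.0003 -0.0017  0.0276] turn -0.0001 F [-0.28 -0.33 -1.97] w 21.2
```

In the tool's units: 0.02 m / 0.8 = 0.025, -0.001 m / 0.8 = -0.0013.

servo_tool(targets=[0,-0.0013,0.0038,0,0.01,0,-0.0013,0.0075,0,0.01,0,-0.0013,0.0113,0,0.01,0,-0.0013,0.015,0,0.01,0,-0.0013,0.0188,0,0.01,0,-0.0013,0.0225,0,0.01,0,-0.0013,0.025,0,0.01,0,-0.0013,0.025,0,0.01])

```text
clock: 22.48
ee_pos: [498.2, -244.7, 92.0]
tool_rot: [-3.127, -0.299, 0.001]
ft_force: [0.7, -0.3, -2.1]
width: 21.5
finger_force: 60.0
```

```bash
python3 f.py; python3 -c "
from h import *
go(499.0,-244.7,86.5,.191)"
```

```text
[ 0.2 -0.3  0.3 -0.5  0.3  0.2] [ 0.02 -0.16 -1.6 ] [0.001 0.081 0.009] [ 498.7  -245.04   92.96] 22.7833 [ 3.e-04 -2.e-04 -1.e+00]
t 22.78 tcp [ 498.7 -245.    93. ] yaw 0.1908 tilt [ 3.e-04 -2.e-04 -1.e+00] shift [ 0.0004 -0.0003  0.0065] turn -0.0002 F [ 0.2  -0.55 -1.56] w 21.5
```

In the tool's units: 0.0055 m / 0.8 = 0.0069, 0.001 m / 0.8 = 0.0013.

servo_tool(targets=[0,0,0.0013,0,0.01,0,0,0.0025,0,0.01,0,0,0.0038,0,0.01,0,0,0.005,0,0.01,0,0,0.0063,0,0.01,0,0,0.0069,0,0.01])

```text
clock: 23.28
ee_pos: [498.6, -245.0, 87.5]
tool_rot: [3.127, 0.299, 0.0]
ft_force: [-1.9, 2.0, 4.6]
width: 21.1
finger_force: 60.0
```

```bash
python3 f.py
```

```text
[-0.9 -2.4 -2.3 -1.1 -1.5 -1.8] [-1.68  1.3   2.62] [0.222 0.365 0.014] [ 498.61 -244.93   87.5 ] 23.5833 [ 2.e-04 -0.e+00 -1.e+00]
```

Seated: the contact height of 87.5 is the same as at the pick. Now release and retreat.

In the tool's units: -0.154 m / 0.8 = -0.1925, -0.15 m / 0.8 = -0.1875.

servo_tool(targets=[0,0,0,0,0.024,0,0,0,0,0.028,0,0,0,0,0.034,0,0,0,0,0.044,0,0,0,0,0.06,0,0,0,0,0.06,0,0,0,0,0.06,0,0,-0.0125,0,0.06,0,0,-0.0438,0,0.06,0,0,-0.0813,0,0.06,0,0,-0.125,0,0.06,0,0,-0.1688,0,0.06,0,0,-0.1875,0,0.093,0,0,-0.1925,0,0.093,0,0,-0.1925,0,0.093,0,0,-0.1925,0,0.093], squeeze=5)

```text
clock: 24.92
ee_pos: [498.1, -244.7, 240.1]
tool_rot: [-3.126, -0.299, 0.002]
ft_force: [-0.1, 0.2, -0.2]
width: 82.2
finger_force: 0.0
```

```bash
python3 - <<'E'
from h import *
import cv2,pickle
im=optics.grab_frame("wrist"); cv2.imwrite("pics/w6.png",im[:,:,::-1]); go(497.6,-245,240,.19)
a,b=[cv2.imread(f"pics/{n}.png") for n in("w1","w6")]
for nm,(r0,r1,c0,c1) in dict(ferrule=(115,160,300,328),front_up=(78,104,280,300),rear=(225,255,300,328),bend=(4,40,304,322)).items():
    t=a[r0:r1,c0:c1]; R=b[max(0,r0-25):r1+25,c0-25:c1+25]
    m=cv2.matchTemplate(R,t,cv2.TM_CCOEFF_NORMED);_,v,_,l=cv2.minMaxLoc(m);print(nm,round(v,2),l[0]-25,l[1]-(r0-max(0,r0-25)))
E
python3 lev.py s13|head -1
```

```text
t 24.97 tcp [ 497.7 -244.4  239.2] yaw 0.1908 tilt [-0.0026  0.0015 -1.    ] shift [-0.0002  0.0005 -0.0008] turn 0.0008 F [-0.82  0.11 -0.24] w 85.8
ferrule 0.99 -1 1
front_up 0.98 -1 0
rear 0.92 -1 1
bend 0.96 0 1
now (np.float64(309.42), np.float64(193.32), 31)
```

The rod is back in both notches, within 1 px of where it started, and the lever is still on.

```bash
python3 -c "
from workcell import arm
print(arm.sign_off())"
```

```text
the job is handed in; nothing more can be done
None
```

The job is handed in: the lever is on at its stop, held about 1.5 s at roughly 12 N, and the rod is back released in both notches, but the sign-off gave no verdict and the pull briefly peaked at about 19–21 N before I eased off, so the 20 N handle limit may have been exceeded.

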